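Gauge brass ferrules and sort them

TASK

Check the two brass ferrules standing on the right of the bench on the leaning gauge pin, one after the other: slide a ferrule onto the pin until it stops, draw it off and put it away before you pick up the other. One that slides right down to the pin's shoulder is good and goes upright on the free spot at the end of the row in the wooden tray; one that stops short at the step is scrap and goes into the steel tin. Do not force a ferrule, and leave the ferrules already in the row and the other things on the bench alone.

Things in the scene. Friction and masses are not known exactly. Their poses are not given: they have to be found in the camera images.
- ferrule_a: brass tool-handle ferrule: a plain tube 45 mm long, 32 mm outer diameter, open at both ends, standing upright on the bench at the start. Origin at the centre of its lower end, z along the tube. Its bore is good (23.2 mm) or too tight (18.4 mm): try it on the pin; outside the two are alike
- ferrule_b: brass tool-handle ferrule: a plain tube 45 mm long, 32 mm outer diameter, open at both ends, standing upright on the bench at the start. Origin at the centre of its lower end, z along the tube. Its bore is good (23.2 mm) or too tight (18.4 mm): try it on the pin; outside the two are alike
- gauge_pin: stepped steel pin leaning 35 deg from vertical, top towards the robot. Origin: centre of the flat shoulder (38 mm diameter, 74 mm above the bench) it rises from; z along the pin outwards, y level. Diameter 20 mm for z 0-18 mm, cone to 15 mm at 22.5 (the step), 15 mm nose to 34, tapered tip to 38. A good ferrule's lower end lands on the shoulder (z 0), a tight one's stops at the step (z 19.5 mm)
- gauge_base: grey foot of the gauge, 120 x 80 mm, 13 mm thick, fixed to the bench, with a 38 mm thick leaning stem that carries the pin; origin at the centre of its underside, the pin leans towards its -x
- tray: plywood tray fixed to the bench, 100 mm (x) by 220 mm (y), floor 8 mm above the bench, rim 14 mm above it; origin at the centre of its underside. Three ring marks in a row along its y axis, 60 mm apart (y = -60, 0, 60 mm)
- tray_spot (a point): centre of the free ring mark, at tray y = -60 mm, on the tray's floor, at the end of the row nearest the gauge
- passed_1: brass ferrule of the same outer size (45 mm long, 32 mm diameter) that passed earlier and stands in the tray's row; origin at the centre of its lower end. Leave it alone
- passed_2: brass ferrule of the same outer size (45 mm long, 32 mm diameter) that passed earlier and stands in the tray's row; origin at the centre of its lower end. Leave it alone
- scrap_tin: open square dark steel tin fixed to the bench, 130 x 130 mm outside, 40 mm high, walls and floor 5 mm; origin at the centre of its underside
- offcut: loose wooden offcut 35 x 70 x 22 mm lying between the two ferrules; origin at the centre of its underside. Leave it alone
- glue: green glue bottle, 60 mm diameter, 170 mm high, far right, origin at the centre of its foot. Leave it alone
- screwdriver: screwdriver lying on the right, origin under its middle. Leave it alone
- hammer: hammer lying at the far side, origin under its middle. Leave it alone
- handle_blank: turned wooden handle blank, 130 mm long, 34 mm thick, lying near right, origin under its middle. Leave it alone
- screw_jar: glass jar 64 mm diameter, 85 mm high, on the left, origin at the centre of its foot. Leave it alone
- sanding_block: cork sanding block 70 x 110 x 30 mm, near left, origin at the centre of its underside. Leave it alone
- beech_blank: square wooden blank 50 x 160 x 40 mm, at the far side, origin at the centre of its underside. Leave it alone

How it is judged:
On the way, in this order (a step that is already met when the one before it is completed fails the run):
1. One ferrule is slid onto the pin, in line within 8 deg, and held 0.2 s where it stops: on the shoulder (within 3 mm) if good, at the step (lower end within 2.5 mm of its stop) if tight (((x of ferrule_a in the frame of gauge_pin between -0.004 and 0.004 m and y of ferrule_a in the frame of gauge_pin between -0.004 and 0.004 m and z of ferrule_a in the frame of gauge_pin between -0.004 and 0.003 m and angle between the z axis of ferrule_a and the z axis of gauge_pin, either way round below 0.14 rad) or (x of ferrule_b in the frame of gauge_pin between -0.004 and 0.004 m and y of ferrule_b in the frame of gauge_pin between -0.004 and 0.004 m and z of ferrule_b in the frame of gauge_pin between 0.012 and 0.022 m and angle between the z axis of ferrule_b and the z axis of gauge_pin, either way round below 0.14 rad))), for 0.2 s.
2. That one is put away and released: upright on the tray's free spot within 8 mm if good, in the tin if tight; the other is still within 40 mm of its starting place ((((horizontal distance between ferrule_a and tray_spot below 0.008 m and z of ferrule_a in the frame of tray between -0.011 and 0.011 m and z of ferrule_a in the frame of tray above 0.005 m and angle between ferrule_a's own z axis and vertical below 0.1 rad and linear speed of ferrule_a below 0.02 m/s and contact force between ferrule_a and the fingers below 0.1 N) and distance of ferrule_b from where it was at the start of the episode below 0.04 m) or ((x of ferrule_b in the frame of scrap_tin between -0.058 and 0.058 m and y of ferrule_b in the frame of scrap_tin between -0.058 and 0.058 m and z of ferrule_b in the frame of scrap_tin between 0 and 0.036 m and linear speed of ferrule_b below 0.02 m/s and contact force between ferrule_b and the fingers below 0.1 N) and distance of ferrule_a from where it was at the start of the episode below 0.04 m))), for 0.2 s.
3. The other ferrule is slid onto the pin until it stops and held 0.2 s in the same way, the first one still where it was put away ((((x of ferrule_a in the frame of gauge_pin between -0.004 and 0.004 m and y of ferrule_a in the frame of gauge_pin between -0.004 and 0.004 m and z of ferrule_a in the frame of gauge_pin between -0.004 and 0.003 m and angle between the z axis of ferrule_a and the z axis of gauge_pin, either way round below 0.14 rad) and (x of ferrule_b in the frame of scrap_tin between -0.058 and 0.058 m and y of ferrule_b in the frame of scrap_tin between -0.058 and 0.058 m and z of ferrule_b in the frame of scrap_tin between 0 and 0.036 m and linear speed of ferrule_b below 0.02 m/s and contact force between ferrule_b and the fingers below 0.1 N)) or ((x of ferrule_b in the frame of gauge_pin between -0.004 and 0.004 m and y of ferrule_b in the frame of gauge_pin between -0.004 and 0.004 m and z of ferrule_b in the frame of gauge_pin between 0.012 and 0.022 m and angle between the z axis of ferrule_b and the z axis of gauge_pin, either way round below 0.14 rad) and (horizontal distance between ferrule_a and tray_spot below 0.008 m and z of ferrule_a in the frame of tray between -0.011 and 0.011 m and z of ferrule_a in the frame of tray above 0.005 m and angle between ferrule_a's own z axis and vertical below 0.1 rad and linear speed of ferrule_a below 0.02 m/s and contact force between ferrule_a and the fingers below 0.1 N)))), for 0.2 s.
At the end, for the whole second after the job is handed in: The good ferrule (it slid to the shoulder) stands upright on the tray floor within 8 mm of the free spot's centre, the tight one is in the scrap tin; both released and at rest. The two ferrules already in the row still stand within 12 mm of where they were (horizontal distance between ferrule_a and tray_spot below 0.008 m and z of ferrule_a in the frame of tray between -0.011 and 0.011 m and z of ferrule_a in the frame of tray above 0.005 m and angle between each of ferrule_a, passed_1, passed_2's own z axis and vertical below 0.1 rad and linear speed of each of ferrule_a, ferrule_b below 0.02 m/s and contact force between each of ferrule_a, ferrule_b and the fingers below 0.1 N and x of ferrule_b in the frame of scrap_tin between -0.058 and 0.058 m and y of ferrule_b in the frame of scrap_tin between -0.058 and 0.058 m and z of ferrule_b in the frame of scrap_tin between 0 and 0.036 m and distance of each of passed_1, passed_2 from where it was at the start of the episode below 0.012 m); the robot touches nothing.
It fails at once if A ferrule is pressed on the gauge with more than 80 N of contact force (contact force between any of ferrule_a, ferrule_b and gauge_base above 80 N).
It fails at once if Any other loose thing on the bench (offcut, tools, bottle, jar, blanks, block) is shifted by more than 30 mm (distance of any of offcut, glue, screwdriver, hammer, handle_blank, screw_jar, sanding_block, beech_blank from where it was at the start of the episode above 0.03 m).
It fails at once if A ferrule already in the row is shifted by more than 20 mm or tipped over (distance of any of passed_1, passed_2 from where it was at the start of the episode above 0.02 m or angle between any of passed_1, passed_2's own z axis and vertical above 0.5 rad).
It also fails if it takes over 72 s, if anything falls off the work surface, if the arm or the gripper's body presses on something with over 40 N, if the wrist force passes 120 N, or if a joint passes its speed limit or range.

ROBOT

A 7-joint arm with a two-finger parallel gripper is mounted at the origin on the work surface. World frame = base frame: x ahead of the robot, y to its left, z up, the work surface at z = 0. Lengths are in m, angles in rad, forces in N, time in s.
With the tool pointing down it reaches from about 0.4 to 0.85 m from the base axis. Payload 10.4 kg.
Tool frame: the origin (TCP) lies at the very end of the fingers, on their centre line; the grasp point (between the pads) lies 19 mm behind it; z points along the fingers, y is the line along which they close (so a half turn about z gives the same grasp; the last joint's range is limited). The gripper opens to 85 mm and grips with 20 to 120 N. Pads are 22 mm wide; open, the fingers measure 114 mm over their backs; the gripper's body (76 mm by 85 mm) begins 54 mm behind the grasp point. The pads swing forward as they close: fully open they stand 13 mm farther back than shut.
Start: joints at [-1.225, 0.332, -0.065, 1.46, 0.022, 1.35, -0.088], TCP at [0.225, 0.583, 0.231] pointing down, gripper open.
Joint ranges: [-2.6, 2.6], [-0.5, 2.12], [-1.47, 1.34], [0.16, 2.42], [-1.27, 4.41], [0.06, 2.06], [-2.6, 2.6]. Speed limits (rad/s): [2.22, 2.22, 2.79, 2.79, 3.14, 3.14, 3.14].

INTERFACE

Orientations are given as a unit quaternion [x, y, z, w].
In Python, from workcell import * gives the robot as it stands. The module is installed in compiled form; this text tells all that it offers.
- The arm moves only by the tool carry_out, never from a script. Its argument "motion" is a list of rows, each an object with "xyz": the shift along the tool's x, y, z in m, a list of three; "angular": the turn, a rotation vector about the tool's x, y, z in degrees, a list of three. A call has 1 to 12 rows; each row is the pose to reach, as a shift and turn from the pose commanded when the call began, along the tool's axes at that moment; what a row does not reach only later rows make up. A row lasts 1/10 s, in which the tool goes at most 50 mm and 8.59 degrees, less where a joint would pass 70% of its speed; a pose out of reach is approached as far as the arm can. A call with a gripper value outside its range is refused whole. "hand" is the opening, from 0 (shut) to 1 (fully open), set as the call begins (left out, the last holds). The fingers move at their own pace and stop on an object; "grip_force" is the grip in N (left out, the last holds). Time passes only in rows, so rows that repeat a pose let the fingers close. It gives the time, the measured TCP pose, the force, the opening and the grip force at its end, in the units of the state.
- get_obs(): the state, without advancing time (a new reading comes with each control period).
- camera(name): name is "scene" or "top" or "wrist"; returns a dict with "img" (384x512x3 uint8, red, green, blue), "fx", "fy", "cx", "cy" (pixels), "extrinsics" (4x4, takes a point from camera to world coordinates). Camera axes: x right, y up, looking along -z (the intrinsics and any distortion apply to the point x, -y, -z); pixel columns grow to the right and rows downward; lengths in m; the calibration is good to about 2 mm. The wrist camera is an equidistant fisheye: a pixel r from the principal point sees the ray r / f radians off the axis. A picture is of the moment at which its call begins. There is no depth.
- hand_in(): hands the job in; it is judged then, once.
The state is a dict: "clock": time; "joint_pos": joint angles; "joint_velocities": joint speeds; "tau": joint torques, N m; "position": TCP position; "ee_rot": TCP orientation; "ft_force": force on the tool from outside, world axes, zero at the start; "torque": the same for the moment, N m; "grip_width": opening from 0.0 (shut) to 1.0 (fully open); "grasp_force": force on a finger pad.
Only numpy, scipy, OpenCV 4.12 (cv2) and the standard library are available. Lean on these libraries where they do the work, as an engineer would, in place of code of your own. Each camera call takes 0.05 s, during which the arm holds its last target. There are 200 camera calls.

## Working session

There is one attempt and no reset: what is moved stays moved. The work goes in short steps, Python scripts to look and compute and a tool call to move; the robot and the scene stay as the last step left them, time stands still between calls to the robot, and variables do not carry over. Pictures are saved under pics/ and viewed, at most 14 in all, crops included, and the job is handed in when it is done.

Besides the shell and the picture viewer there is one more tool, called as name(argument=value, ...), one argument or row to a line, values as JSON. carry_out: Moves the arm, as the interface text tells. Its arguments: {"type":"object","properties":{"motion":{"type":"array"},"hand":{"type":"number"},"grip_force":{"type":"number"}},"required":["motion"]}

```bash
mkdir -p pics
cat > h.py <<'E'
from workcell import *
import numpy as np, cv2
from scipy.spatial.transform import Rotation as R
def snap(n,f,crop=None,s=1):
    c=camera(n); im=c["img"][:,:,::-1]
    np.savez(f"pics/{f}.npz",**{k:c[k] for k in c})
    if crop: x0,y0,x1,y1=crop; im=im[y0:y1,x0:x1]
    im=cv2.resize(im,None,fx=s,fy=s,interpolation=cv2.INTER_CUBIC)
    cv2.imwrite(f"pics/{f}.png",im); return c
def ray(c,u,v):
    E=c["extrinsics"]; d=np.array([(u-c["cx"])/c["fx"],-(v-c["cy"])/c["fy"],-1]); return E[:3,3],E[:3,:3]@d
def onz(c,u,v,z):
    o,d=ray(c,u,v); return o+d*(z-o[2])/d[2]
def proj(c,p):
    E=c["extrinsics"]; q=E[:3,:3].T@(np.array(p)-E[:3,3]); return c["cx"]+c["fx"]*q[0]/-q[2], c["cy"]-c["fy"]*q[1]/-q[2]
E
python3 - <<'E'
from h import *
for n in("top","scene"):
    c=snap(n,n+"0",s=1.5); print(n,c["fx"],c["fy"],c["cx"],c["cy"]); print(c["extrinsics"].round(3)); print([k for k in c])
print(get_obs())
E
```

```text
top 403.8384820590081 403.8384820590081 248.98672736111837 188.53068842675555
[[-0.024  0.996 -0.087  0.429]
 [-1.    -0.024 -0.004  0.004]
 [-0.006  0.087  0.996  1.348]
 [ 0.     0.     0.     1.   ]]
['img', 'fx', 'fy', 'cx', 'cy', 'extrinsics']
scene 453.1075276309158 453.1075276309158 260.38826798046694 189.49825769453255
[[ 0.254 -0.53   0.809  1.557]
 [ 0.967  0.147 -0.207 -0.266]
 [-0.009  0.835  0.55   0.761]
 [ 0.     0.     0.     1.   ]]
['img', 'fx', 'fy', 'cx', 'cy', 'extrinsics']
{'clock': 0.1, 'joint_pos': array([-1.22462048,  0.33278387, -0.06469349,  1.46083056,  0.02158294,
        1.34990804, -0.08852293]), 'joint_velocities': array([-0.00023165, -0.00140774,  0.00037922, -0.00342662, -0.00029117,
        0.00036071, -0.00025706]), 'tau': array([ 3.69779718e-04, -6.26741838e+01,  4.82157210e-02, -3.92431176e+01,
        1.62489881e-02,  6.88628134e-03,  5.74947450e-06]), 'position': array([0.22517913, 0.5826757 , 0.23062375]), 'ee_rot': array([ 1.83351805e-01,  9.83047168e-01, -6.10617339e-04, -9.28724276e-05]), 'ft_force': array([-0.77200407, -0.16816612, -0.12106178]), 'torque': array([0.03206739, 0.02452186, 0.02997116]), 'grasp_force': 0.0, 'grip_width': 0.9992755111437882}
```

View pics/top0.png

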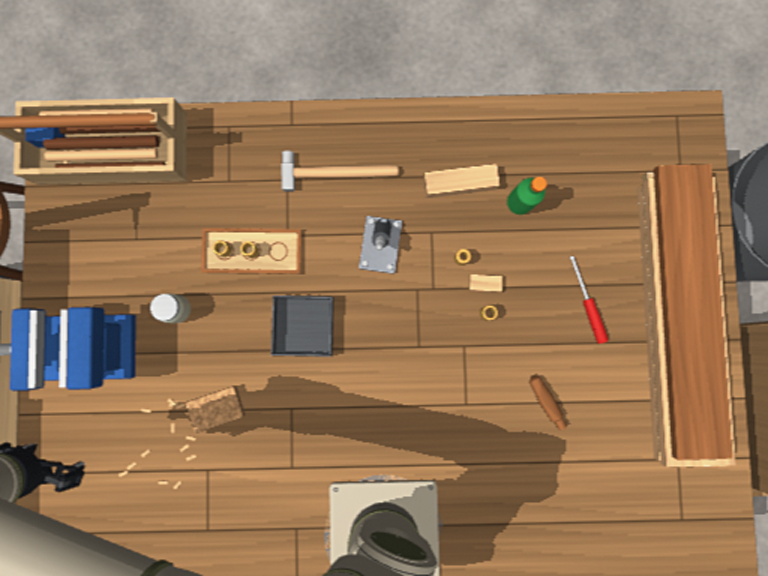

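View pics/scene0.png

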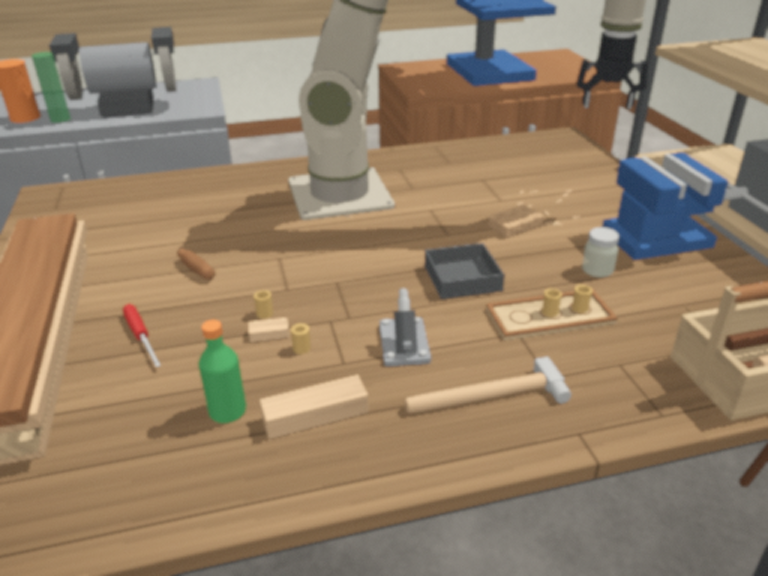

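The top view shows the ferrules near (309,171) and (327,208) in native pixels, the gauge at (254,163), the free ring at (185,167) and the tin at (202,217). I'll enlarge these areas.

Run:
```python
from h import *
def grid(f,crop,s,o):
    im=np.load(f"pics/{f}.npz")["img"][:,:,::-1]; x0,y0,x1,y1=crop
    im=cv2.resize(im[y0:y1,x0:x1],None,fx=s,fy=s,interpolation=cv2.INTER_CUBIC)
    for u in range(x0,x1,10):
        cv2.line(im,(int((u-x0+.5)*s),0),(int((u-x0+.5)*s),6),(0,0,255),1); cv2.putText(im,str(u),(int((u-x0+.5)*s),16),0,.35,(0,0,255))
    for v in range(y0,y1,10):
        cv2.putText(im,str(v),(0,int((v-y0+.5)*s)+4),0,.35,(0,0,255))
    return im
a=grid("top0",(130,140,340,205),3.8,0); b=grid("top0",(170,190,340,245),3.8,0)
h=a.shape[0]; w=a.shape[1]; b=cv2.copyMakeBorder(b,0,0,0,w-b.shape[1],0)
cv2.imwrite("pics/topc.png",np.vstack([a,b]))
a=grid("scene0",(160,185,290,250),6.1,0)
cv2.imwrite("pics/scenec.png",a)
```

```text
(no output)
```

View pics/topc.png

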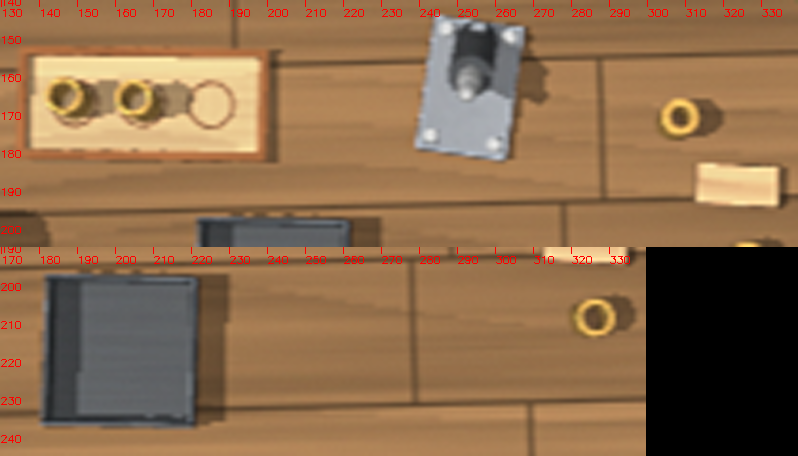

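View pics/scenec.png

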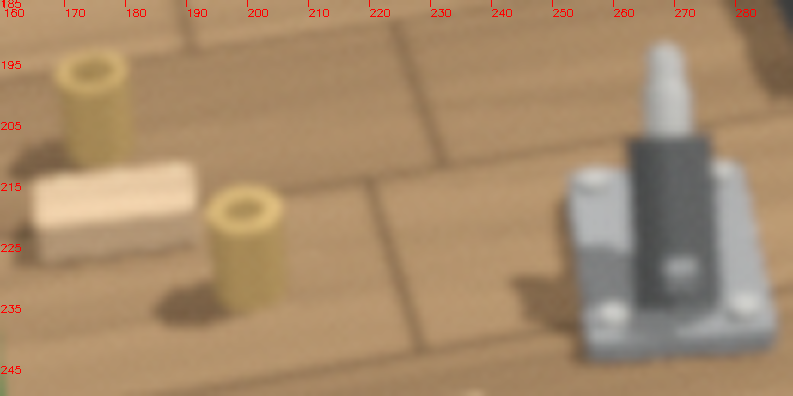

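```bash
cat >> h.py <<'E'
def ld(f):
    d=np.load(f"pics/{f}.npz"); return {k:d[k] for k in d}
def go(pos,axes):
    """delta to a target TCP pose; axes=3x3 columns tool x,y,z"""
    o=get_obs(); R0=R.from_quat(o["ee_rot"]).as_matrix()
    d=R0.T@(np.array(pos)-o["position"]); w=R.from_matrix(R0.T@axes).as_rotvec(degrees=True)
    print("xyz",d.round(4),"ang",w.round(2),"rows",round(max(np.linalg.norm(d)/.05,np.linalg.norm(w)/8.59),1))
def tool(yaw,tilt=0):
    """tool pointing down, y = world y turned by yaw, leaning so z goes forward by tilt"""
    t=np.radians(tilt); return R.from_euler("z",yaw,degrees=True).as_matrix()@np.array([[-np.cos(t),0,np.sin(t)],[0,1,0],[-np.sin(t),0,-np.cos(t)]])
E
python3 - <<'E'
from h import *
c=ld("top0"); s=ld("scene0")
T=lambda x,y,z,x0=130,y0=140:onz(c,x0+x/3.8-.5,y0+y/3.8-.5,z)
S=lambda x,y:(160+x/6.1-.5,185+y/6.1-.5)
f1=T(680,117,.045);f2=T(594,70,.045,170,190);spot=T(212,104,.008);tip=T(467,92,.105)
print("f1",f1,"f2",f2,"spot",spot,"tip",tip)
print("tray corners",[T(*p,.014).round(3)[:2] for p in((24,50),(271,52),(268,160),(23,155))])
bc=[T(*p,.013).round(4)[:2] for p in((436,16),(524,25),(505,160),(416,148))];print("base",bc,np.mean(bc,0))
for a,b in((0,3),(1,2)):
    d=bc[a]-bc[b];print(np.degrees(np.arctan2(d[1],d[0])),np.linalg.norm(d))
d=bc[0]-bc[1];print(np.degrees(np.arctan2(-d[0],d[1])),np.linalg.norm(d))
tc=[T(x,y-247,.04,170,190)[:2] for x,y in((43,276),(198,276),(196,427),(40,425))];print("tin",tc,np.mean(tc,0))
# scene checks
for n,p,q in(("f1",f1,(245,208)),("f2",f2,(92,72)),("tip",tip,(665,43))):
    uv=S(*q);print(n,onz(s,*uv,p[2]).round(4),"seen",np.round(uv,1),"pred",np.round(proj(s,p),1))
E
```

```text
f1 [ 0.59812109 -0.18584222  0.045     ] f2 [ 0.47460301 -0.2373224   0.045     ] spot [0.62446262 0.22055583 0.008     ] tip [ 0.61516762 -0.00386286  0.105     ]
tray corners [array([0.676, 0.385]), array([0.668, 0.167]), array([0.573, 0.171]), array([0.583, 0.386])]
base [array([0.6972, 0.0212]), array([ 0.6873, -0.0561]), array([ 0.5681, -0.0362]), array([0.5805, 0.0414])] [ 0.633275 -0.007425]
-9.820217341895527 0.11843534100934572
-9.477910775050335 0.12084970004100132
-7.29828015478625 0.07793138007247145
tin [array([0.52097316, 0.23090573]), array([0.5178056 , 0.09834186]), array([0.38965768, 0.10229586]), array([0.3944302 , 0.23456926])] [0.45571666 0.16652818]
f1 [ 0.5969 -0.1856  0.045 ] seen [199.7 218.6] pred [199.6 218.9]
f2 [ 0.4746 -0.2387  0.045 ] seen [174.6 196.3] pred [175.1 196.2]
tip [ 0.6087 -0.0017  0.105 ] seen [268.5 191.5] pred [268.4 193. ]
```

```bash
python3 -c "
from h import *
go([.556,.006,.19],tool(-9.2,35)); go([.5,.1,.25],tool(-9.2,0))"
```

```text
xyz [-0.5165 -0.4186  0.0412] ang [ -3.71 -34.88 -11.53] rows 13.3
xyz [-0.4303 -0.3512 -0.0189] ang [-7.000e-02 -1.000e-02 -1.193e+01] rows 11.1
```

carry_out(
  motion=[
    {"xyz":[-0.43,-0.351,-0.019],"angular":[0,0,-11.9]},
    {"xyz":[-0.43,-0.351,-0.019],"angular":[0,0,-11.9]},
    {"xyz":[-0.43,-0.351,-0.019],"angular":[0,0,-11.9]},
    {"xyz":[-0.43,-0.351,-0.019],"angular":[0,0,-11.9]},
    {"xyz":[-0.43,-0.351,-0.019],"angular":[0,0,-11.9]},
    {"xyz":[-0.43,-0.351,-0.019],"angular":[0,0,-11.9]},
    {"xyz":[-0.43,-0.351,-0.019],"angular":[0,0,-11.9]},
    {"xyz":[-0.517,-0.419,0.04],"angular":[-3.7,-34.9,-11.5]},
    {"xyz":[-0.517,-0.419,0.04],"angular":[-3.7,-34.9,-11.5]},
    {"xyz":[-0.517,-0.419,0.04],"angular":[-3.7,-34.9,-11.5]},
    {"xyz":[-0.517,-0.419,0.04],"angular":[-3.7,-34.9,-11.5]},
    {"xyz":[-0.517,-0.419,0.04],"angular":[-3.7,-34.9,-11.5]},
  ],
)

```text
clock: 1.3
position: [0.5189, 0.0644, 0.1992]
ee_rot: [0.075, 0.951, -0.024, 0.301]
ft_force: [0.7, 1.1, 0.9]
grip_width: 1.0
grasp_force: 0.0
```

```bash
python3 -c "
from h import *
go([.556,.006,.19],tool(-9.2,35)); o=get_obs(); print(o['position'],o['joint_pos'],o['clock'])"
```

```text
xyz [-0.0322 -0.0518  0.034 ] ang [0.03 0.1  0.18] rows 1.4
[0.51885438 0.06438269 0.19923487] [-0.65842145 -0.26174385  0.20836664  2.27174398  0.62608031  0.69633966
  0.56991171] 1.3
```

carry_out(
  motion=[
    {"xyz":[-0.032,-0.052,0.034],"angular":[0,0,0]},
    {"xyz":[-0.032,-0.052,0.034],"angular":[0,0,0]},
    {"xyz":[-0.032,-0.052,0.034],"angular":[0,0,0]},
  ],
)

```text
clock: 1.6
position: [0.5589, 0.0036, 0.1924]
ee_rot: [0.079, 0.95, -0.025, 0.299]
ft_force: [-0.8, 1.4, -0.3]
grip_width: 0.998
grasp_force: 0.0
```

```bash
python3 -c "
from h import *
c=snap('wrist','w0',s=1.5); o=get_obs(); print(o['position'],o['joint_pos']); print(c['fx'],c['cx'],c['cy'],c['extrinsics'].round(3))
go([.556,.006,.19],tool(-9.2,35))"
```

```text
[0.5585276  0.0056913  0.19260633] [-0.62769518 -0.19794712  0.36856639  2.22897899  0.55649863  0.59336388
  0.77493777]
297.3186396354542 253.47170262104925 189.84960971789272 [[ 0.165 -0.6   -0.783  0.415]
 [ 0.986  0.102  0.13   0.027]
 [ 0.002 -0.793  0.609  0.265]
 [ 0.     0.     0.     1.   ]]
xyz [ 0.0036 -0.0001  0.0007] ang [-0.05 -0.02 -0.18] rows 0.1
```

View pics/w0.png

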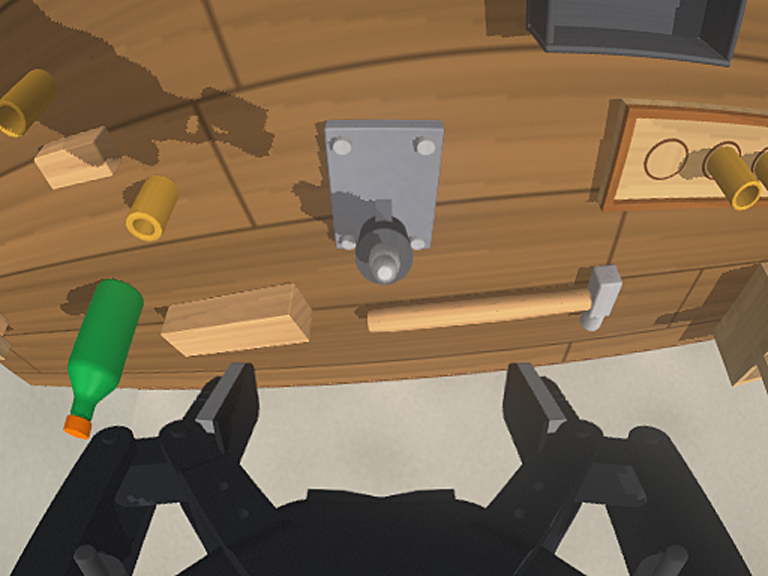

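The wrist view shows the pin nearly end-on, with its tip near native pixel (257,180) and the shoulder around it. The pads sit at the bottom of the picture. I'll overlay the predicted model on an enlarged crop.

```bash
cat >> h.py <<'E'
def wproj(c,P):
    E=c["extrinsics"]; q=(np.atleast_2d(P)-E[:3,3])@E[:3,:3]; q=q*[1,-1,-1]
    th=np.arctan2(np.hypot(q[:,0],q[:,1]),q[:,2]); ph=np.arctan2(q[:,1],q[:,0])
    return np.c_[c["cx"]+c["fx"]*th*np.cos(ph), c["cy"]+c["fy"]*th*np.sin(ph)]
def pinframe(x,y,yaw):  # x,y of shoulder centre, z .074
    A=tool(yaw,35); return np.array([x,y,.074]),np.c_[-A[:,0],A[:,1],-A[:,2]]
def circ(o,A,z,r):
    a=np.linspace(0,2*np.pi,60); return o+np.c_[r*np.cos(a),r*np.sin(a),0*a+z]@A.T
E
cat > ov.py <<'E'
from h import *
def ov(f,crop,s,x,y,yaw,out):
    c=ld(f); o,A=pinframe(x,y,yaw); x0,y0,x1,y1=crop
    im=cv2.resize(c["img"][y0:y1,x0:x1,::-1],None,fx=s,fy=s,interpolation=cv2.INTER_CUBIC); im2=im.copy()
    for z,r in((0,.019),(.018,.01),(.0225,.0075),(.034,.0075)):
        p=(wproj(c,circ(o,A,z,r))+.5-[x0,y0])*s; cv2.polylines(im2,[p.astype(int)],True,(0,0,255),1)
    p=(wproj(c,o+A[:,2]*.038)[0]+.5-[x0,y0])*s; cv2.circle(im2,tuple(p.astype(int)),2,(0,0,255),-1)
    cv2.imwrite(f"pics/{out}.png",np.hstack([im,im2]))
E
python3 - <<'E'
from ov import *
p=R.from_euler("z",-9.2,degrees=True).apply([-np.sin(np.radians(35)),0,np.cos(np.radians(35))])
sh=np.array([.612,-.003,.105])-.038*p; print(sh)
ov("w0",(232,138,282,192),8,sh[0],sh[1],-9.2,"w0c")
E
```

```text
[ 0.63351553 -0.00648476  0.07387222]
```

View pics/w0c.png

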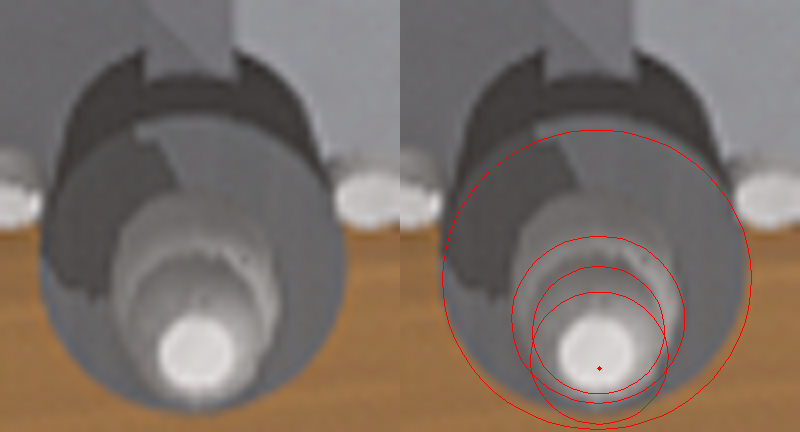

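The overlay has the right size. It needs to shift up about 2 native px and left about 0.4 px: the actual tip is at crop (197,352) against a predicted (199,368).

Run:
```python
from ov import *
from scipy.optimize import least_squares
c=ld("w0"); obs=np.array([[193,263],[197,352]])/8-.5+[232,138]
def f(v):
    o,A=pinframe(*v); a=wproj(c,circ(o,A,0,.019)); m=(a.max(0)+a.min(0))/2
    return np.r_[m-obs[0],wproj(c,o+A[:,2]*.038)[0]-obs[1], (v[2]+9)/10]
r=least_squares(f,[.63,-.006,-9],x_scale=[.01,.01,1]); print(r.x,r.fun)
o,A=pinframe(*r.x); print("tip",o+A[:,2]*.038)
# tray ring, ferrules in wrist view: predicted pixels
for n,p in(("spot",[.6245,.2206,.008]),("f1",[.5975,-.1857,.045]),("f2",[.4746,-.238,.045])): print(n,wproj(c,p)[0]*1.5)
```

```text
[ 6.30473287e-01 -6.47872428e-03 -9.65685213e+00] [ 0.01502205  0.08873368 -0.01308498 -0.08075946 -0.06568521]
tip [ 0.60898623 -0.00282253  0.10512778]
spot [663.76052105 161.58733882]
f1 [143.05581616 228.01419862]
f2 [  9.69056555 120.81610943]
```

```bash
python3 -c "
from h import *
go([.5975,-.1857,.14],tool(-9.5)); go([.5975,-.1857,.011],tool(-9.5))"
```

```text
xyz [-0.027  -0.1825  0.0829] ang [ 0.1  34.98  0.1 ] rows 4.1
xyz [ 0.0469 -0.1827  0.1886] ang [ 0.1  34.98  0.1 ] rows 5.3
```

carry_out(
  motion=[
    {"xyz":[-0.027,-0.1825,0.083],"angular":[0,35,0]},
    {"xyz":[-0.027,-0.1825,0.083],"angular":[0,35,0]},
    {"xyz":[-0.027,-0.1825,0.083],"angular":[0,35,0]},
    {"xyz":[-0.027,-0.1825,0.083],"angular":[0,35,0]},
    {"xyz":[-0.027,-0.1825,0.083],"angular":[0,35,0]},
    {"xyz":[-0.027,-0.1825,0.083],"angular":[0,35,0]},
    {"xyz":[-0.027,-0.1825,0.083],"angular":[0,35,0]},
  ],
)

```text
clock: 2.35
position: [0.5977, -0.1877, 0.1361]
ee_rot: [0.082, 0.997, -0.001, -0.005]
ft_force: [-0.7, 0.7, -0.5]
grip_width: 1.002
grasp_force: 0.0
```

Run:
```python
from ov import *
c=snap('wrist','w1'); im=c['img'][:,:,::-1].copy()
for z in(0,.045):
    p=wproj(c,circ(np.array([.5975,-.1857,0]),np.eye(3),z,.016)).astype(int); print(p.min(0),p.max(0))
    cv2.polylines(im,[p],True,(0,0,255),1)
o=get_obs(); print(o['position'])
u,v=wproj(c,[.5975,-.1857,.03])[0].astype(int); print(u,v)
x0,y0=max(0,u-50),max(0,v-40); k=lambda a:cv2.resize(a[y0:y0+80,x0:x0+100],None,fx=4,fy=4,interpolation=cv2.INTER_CUBIC)
cv2.imwrite('pics/w1c.png',np.hstack([k(c['img'][:,:,::-1]),k(im)]))
go([.5975,-.1857,.011],tool(-9.5))
```

```text
[239 164] [272 196]
[237 176] [275 213]
[ 0.59779685 -0.18566589  0.13748329]
256 189
xyz [-4.000e-04  1.000e-04  1.265e-01] ang [-0.08 -0.29  0.14] rows 2.5
```

View pics/w1c.png

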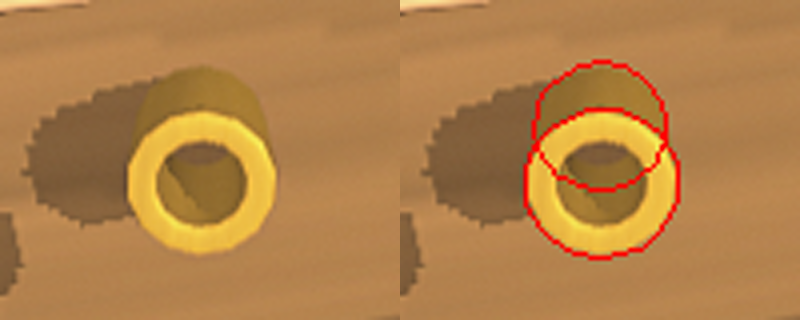

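The overlay matches the ferrule to within about half a pixel: top ring centre at crop (201,182), outer diameter 147 px, bore 88 px. That bore suggests the tight one. I'll grasp it now.

carry_out(
  motion=[
    {"xyz":[0,0,0.045],"angular":[0,0,0]},
    {"xyz":[0,0,0.09],"angular":[0,0,0]},
    {"xyz":[0,0,0.126],"angular":[0,0,0]},
    {"xyz":[0,0,0.126],"angular":[0,0,0]},
    {"xyz":[0,0,0.126],"angular":[0,0,0]},
  ],
)

```text
clock: 2.9
position: [0.5988, -0.1826, 0.0158]
ee_rot: [0.08, 0.997, 0.001, 0.001]
ft_force: [0.9, -0.3, -0.1]
grip_width: 1.001
grasp_force: 0.0
```

carry_out(
  motion=[
    {"xyz":[0,0,0],"angular":[0,0,0]},
    {"xyz":[0,0,0],"angular":[0,0,0]},
    {"xyz":[0,0,0],"angular":[0,0,0]},
    {"xyz":[0,0,0],"angular":[0,0,0]},
    {"xyz":[0,0,0],"angular":[0,0,0]},
    {"xyz":[0,0,0],"angular":[0,0,0]},
    {"xyz":[0,0,0],"angular":[0,0,0]},
    {"xyz":[0,0,0],"angular":[0,0,0]},
  ],
  hand=0,
  grip_force=40,
)

```text
clock: 3.7
position: [0.599, -0.1845, 0.0156]
ee_rot: [0.081, 0.997, 0.001, 0.001]
ft_force: [-2.0, 1.5, 7.6]
grip_width: 0.354
grasp_force: 39.2
```

```bash
python3 -c "
from h import *
o=get_obs(); print(o['position'],o['grip_width'],o['grasp_force'],o['ft_force'])
go([.5975,-.1857,.19],tool(-9.5))"
```

```text
[ 0.59896777 -0.18447747  0.0156439 ] 0.3543745919026786 39.23496264964342 [-2.02426311  1.47745373  7.58826255]
xyz [ 0.0009 -0.0012 -0.1744] ang [0.09 0.11 0.26] rows 3.5
```

carry_out(
  motion=[
    {"xyz":[0,0,-0.05],"angular":[0,0,0]},
    {"xyz":[0,0,-0.1],"angular":[0,0,0]},
    {"xyz":[0,0,-0.15],"angular":[0,0,0]},
    {"xyz":[0,0,-0.175],"angular":[0,0,0]},
    {"xyz":[0,0,-0.175],"angular":[0,0,0]},
  ],
)

```text
clock: 4.2
position: [0.5999, -0.1854, 0.1939]
ee_rot: [0.081, 0.997, 0.0, 0.004]
ft_force: [-0.3, -0.6, -2.0]
grip_width: 0.355
grasp_force: 40.7
```

```bash
cat >> h.py <<'E'
def pinpose(zl,sx=.632,sy=-.0065,yaw=-9.5,off=.0156,dx=0,dy=0):
    """target TCP so that ferrule lower end is at pin z=zl; dx,dy = ferrule axis in tool x,y"""
    o,A=pinframe(sx,sy,yaw); T=tool(yaw,35); go(o+A[:,2]*(zl+off)-T[:,0]*dx-T[:,1]*dy,T)
E
python3 -c "
from h import *
for i in range(3): o=get_obs(); print(o['position'],o['grip_width'])
pinpose(.09); pinpose(.06)"
```

```text
[ 0.59991318 -0.18542188  0.19386468] 0.35472793425983573
[ 0.59991318 -0.18542188  0.19386468] 0.35472793425983573
[ 0.59991318 -0.18542188  0.19386468] 0.35472793425983573
xyz [0.0579 0.182  0.0332] ang [  0.16 -34.59   0.21] rows 4.0
xyz [0.0409 0.1819 0.0579] ang [  0.16 -34.59   0.21] rows 4.0
```

carry_out(
  motion=[
    {"xyz":[0.058,0.182,0.033],"angular":[0,-34.7,0]},
    {"xyz":[0.058,0.182,0.033],"angular":[0,-34.7,0]},
    {"xyz":[0.058,0.182,0.033],"angular":[0,-34.7,0]},
    {"xyz":[0.058,0.182,0.033],"angular":[0,-34.7,0]},
    {"xyz":[0.058,0.182,0.033],"angular":[0,-34.7,0]},
    {"xyz":[0.058,0.182,0.033],"angular":[0,-34.7,0]},
    {"xyz":[0.058,0.182,0.033],"angular":[0,-34.7,0]},
    {"xyz":[0.058,0.182,0.033],"angular":[0,-34.7,0]},
  ],
)

```text
clock: 5.0
position: [0.5691, 0.0046, 0.1555]
ee_rot: [0.076, 0.952, -0.024, 0.296]
ft_force: [0.8, -0.1, -2.0]
grip_width: 0.354
grasp_force: 40.7
```

Run:
```python
from ov import *
c=snap('wrist','w2'); o=get_obs(); P=o['position']; A=R.from_quat(o['ee_rot']).as_matrix(); print(P,o['clock'])
im=c['img'][:,:,::-1].copy(); s=5; x0,y0,x1,y1=205,130,305,240
k=cv2.resize(im[y0:y1,x0:x1],None,fx=s,fy=s,interpolation=cv2.INTER_CUBIC)
def pl(Q,col): cv2.polylines(k,[((wproj(c,Q)+.5-[x0,y0])*s).astype(int)],True,col,1)
pl(circ(P,A,.0156,.016),(0,255,0)); pl(circ(P,A,.0156-.045,.016),(0,255,0))
po,pA=pinframe(.632,-.0065,-9.5)
pl(circ(po,pA,0,.019),(0,0,255)); pl(circ(po,pA,.034,.0075),(0,0,255))
cv2.imwrite('pics/w2c.png',k); pinpose(.09); pinpose(.055)
```

```text
[0.56988133 0.00387467 0.15612066] 5.05
xyz [-0.0045  0.     -0.0022] ang [ 0.16 -0.36  0.18] rows 0.1
xyz [-0.0047 -0.0001  0.0328] ang [ 0.16 -0.36  0.18] rows 0.7
```

View pics/w2c.png

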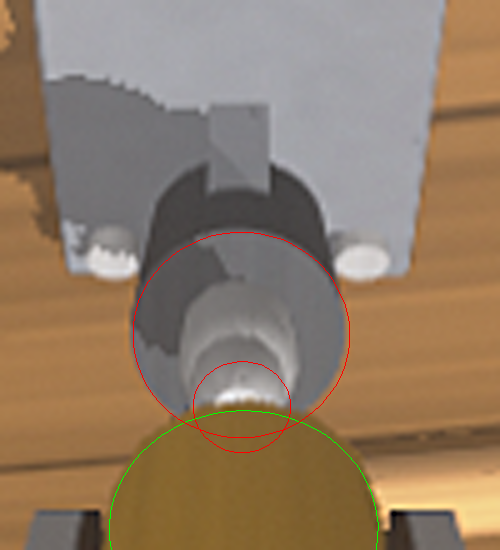

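The shoulder matches the red prediction within 1 px (centre at crop (242,334)). The ferrule's front rim sits at y=402, about 1.5 px above the green prediction, so it is about 1.5 mm off along tool +x. I'll correct for that and approach.

```bash
python3 -c "
from h import *
pinpose(.05,dx=.0015)"
```

```text
xyz [-0.0062 -0.0001  0.0378] ang [ 0.16 -0.36  0.18] rows 0.8
```

carry_out(
  motion=[
    {"xyz":[-0.006,0,0],"angular":[0,-0.4,0]},
    {"xyz":[-0.006,0,0.02],"angular":[0,-0.4,0]},
    {"xyz":[-0.006,0,0.038],"angular":[0,-0.4,0]},
    {"xyz":[-0.006,0,0.038],"angular":[0,-0.4,0]},
    {"xyz":[-0.006,0,0.038],"angular":[0,-0.4,0]},
  ],
)

```text
clock: 5.55
position: [0.5967, -0.0006, 0.1289]
ee_rot: [0.077, 0.95, -0.025, 0.301]
ft_force: [-0.5, 0.4, -1.3]
grip_width: 0.353
grasp_force: 40.6
```

```bash
python3 -c "
from h import *
pinpose(.045,dx=.0015);pinpose(.022,dx=.0015)"
```

```text
xyz [0.0007 0.     0.0049] ang [0.09 0.11 0.16] rows 0.1
xyz [0.0007 0.     0.0279] ang [0.09 0.11 0.16] rows 0.6
```

carry_out(
  motion=[
    {"xyz":[0,0,0.006],"angular":[0,0,0]},
    {"xyz":[0,0,0.012],"angular":[0,0,0]},
    {"xyz":[0,0,0.018],"angular":[0,0,0]},
    {"xyz":[0,0,0.022],"angular":[0,0,0]},
    {"xyz":[0,0,0.022],"angular":[0,0,0]},
  ],
)

```text
clock: 6.05
position: [0.6089, -0.002, 0.1102]
ee_rot: [0.077, 0.95, -0.024, 0.301]
ft_force: [-1.2, 0.0, -1.3]
grip_width: 0.354
grasp_force: 40.6
```

```bash
python3 -c "
from h import *
pinpose(.0195,dx=.0015)"
```

```text
xyz [ 0.     -0.0007  0.008 ] ang [0.16 0.1  0.19] rows 0.2
```

carry_out(
  motion=[
    {"xyz":[0,0,0.004],"angular":[0,0,0]},
    {"xyz":[0,0,0.007],"angular":[0,0,0]},
    {"xyz":[0,0,0.009],"angular":[0,0,0]},
    {"xyz":[0,0,0.009],"angular":[0,0,0]},
  ],
)

```text
clock: 6.45
position: [0.6137, -0.003, 0.1029]
ee_rot: [0.077, 0.95, -0.024, 0.3]
ft_force: [-1.3, -1.2, -2.1]
grip_width: 0.355
grasp_force: 40.7
```

```bash
python3 -c "
from h import *
pinpose(.0195,dx=.0015); print(tool(-9.5,35)[:,2]@get_obs()['ft_force'])"
```

```text
xyz [-0.0001 -0.0004 -0.0007] ang [0.16 0.08 0.17] rows 0.0
1.1568624668441208
```

carry_out(
  motion=[
    {"xyz":[0,0,0.0015],"angular":[0,0,0]},
    {"xyz":[0,0,0.003],"angular":[0,0,0]},
    {"xyz":[0,0,0.003],"angular":[0,0,0]},
  ],
)

```text
clock: 6.75
position: [0.6153, -0.0036, 0.1011]
ee_rot: [0.078, 0.95, -0.024, 0.3]
ft_force: [-16.4, -1.5, 14.3]
grip_width: 0.354
grasp_force: 42.1
```

```bash
python3 -c "
from h import *
pinpose(.0195,dx=.0015); print(tool(-9.5,35)[:,2]@get_obs()['ft_force'])"
```

```text
xyz [ 0.0001 -0.0001 -0.0032] ang [0.15 0.08 0.11] rows 0.1
-20.842822071883496
```

Contact is about 21 N at the step, mostly axial, and the narrow bore was visible earlier, so this is the tight one. I'll hold it, then draw it off.

carry_out(
  motion=[
    {"xyz":[0,0,0.0005],"angular":[0,0,0]},
    {"xyz":[0,0,0.0005],"angular":[0,0,0]},
    {"xyz":[0,0,0.0005],"angular":[0,0,0]},
    {"xyz":[0,0,0.0005],"angular":[0,0,0]},
  ],
)

```text
clock: 7.15
position: [0.6154, -0.0037, 0.1007]
ee_rot: [0.078, 0.95, -0.024, 0.3]
ft_force: [-18.5, -2.8, 16.2]
grip_width: 0.356
grasp_force: 42.4
```

Run:
```python
from ov import *
pinpose(.0195,dx=.0015); o=get_obs(); A=R.from_quat(o['ee_rot']).as_matrix(); print(A.T@o['ft_force'])
c=snap('scene','s1')
im=c['img'][150:250,220:320,::-1]; cv2.imwrite('pics/s1c.png',cv2.resize(im,None,fx=5,fy=5,interpolation=cv2.INTER_CUBIC))
```

```text
xyz [-0.     -0.0001 -0.0036] ang [0.15 0.07 0.11] rows 0.1
[  5.2760058   -5.72962984 -23.44572808]
```

View pics/s1c.png

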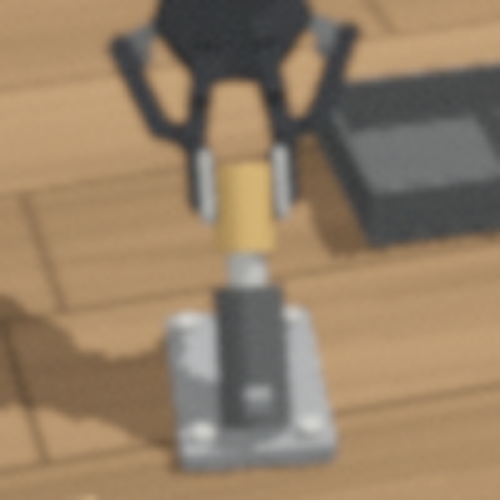

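The picture shows the ferrule's lower end at crop y=250 and the shoulder at y=288, a gap of about 19 mm. It has stopped at the step, so it is scrap. I'll draw it off.

carry_out(
  motion=[
    {"xyz":[0,0,-0.01],"angular":[0,0,0]},
    {"xyz":[0,0,-0.03],"angular":[0,0,0]},
    {"xyz":[0,0,-0.06],"angular":[0,0,0]},
    {"xyz":[0,0,-0.08],"angular":[0,0,0]},
    {"xyz":[0,0,-0.08],"angular":[0,0,0]},
  ],
)

```text
clock: 7.7
position: [0.5711, 0.0054, 0.1685]
ee_rot: [0.077, 0.95, -0.022, 0.303]
ft_force: [0.0, 0.0, -0.6]
grip_width: 0.354
grasp_force: 48.1
```

```bash
python3 -c "
from h import *
go([.4557,.1665,.13],tool(-9.5)); go([.4557,.1665,.025],tool(-9.5))"
```

```text
xyz [ 0.1366  0.1405 -0.0487] ang [ 0.38 35.32  0.22] rows 4.1
xyz [0.1973 0.1399 0.0369] ang [ 0.38 35.32  0.22] rows 4.9
```

carry_out(
  motion=[
    {"xyz":[0.137,0.14,-0.049],"angular":[0,35.3,0]},
    {"xyz":[0.137,0.14,-0.049],"angular":[0,35.3,0]},
    {"xyz":[0.137,0.14,-0.049],"angular":[0,35.3,0]},
    {"xyz":[0.137,0.14,-0.049],"angular":[0,35.3,0]},
    {"xyz":[0.137,0.14,-0.049],"angular":[0,35.3,0]},
    {"xyz":[0.137,0.14,-0.049],"angular":[0,35.3,0]},
    {"xyz":[0.137,0.14,-0.049],"angular":[0,35.3,0]},
    {"xyz":[0.167,0.14,-0.006],"angular":[0,35.3,0]},
    {"xyz":[0.197,0.14,0.037],"angular":[0,35.3,0]},
    {"xyz":[0.197,0.14,0.037],"angular":[0,35.3,0]},
    {"xyz":[0.197,0.14,0.037],"angular":[0,35.3,0]},
  ],
)

```text
clock: 8.8
position: [0.4549, 0.1638, 0.0221]
ee_rot: [0.081, 0.997, -0.0, -0.002]
ft_force: [-0.4, 0.5, -1.6]
grip_width: 0.349
grasp_force: 48.7
```

```bash
python3 -c "
from h import *
print(get_obs()['position'],get_obs()['ft_force']);go([.4557,.1665,.024],tool(-9.5))"
```

```text
[0.45485044 0.1638328  0.02211099] [-0.40277398  0.48707251 -1.63158209]
xyz [-0.0004  0.0028 -0.0019] ang [-0.03 -0.18  0.18] rows 0.1
```

Now I'll release inside the tin, opening only part way, and then rise.

carry_out(
  motion=[
    {"xyz":[0,0.002,0],"angular":[0,0,0]},
    {"xyz":[0,0.002,0],"angular":[0,0,0]},
    {"xyz":[0,0.002,0],"angular":[0,0,0]},
    {"xyz":[0,0.002,0],"angular":[0,0,0]},
    {"xyz":[0,0.002,-0.03],"angular":[0,0,0]},
    {"xyz":[0,0.002,-0.08],"angular":[0,0,0]},
    {"xyz":[0,0.002,-0.13],"angular":[0,0,0]},
    {"xyz":[0,0.002,-0.15],"angular":[0,0,0]},
    {"xyz":[0,0.002,-0.15],"angular":[0,0,0]},
  ],
  hand=0.6,
)

```text
clock: 9.7
position: [0.4575, 0.1678, 0.176]
ee_rot: [0.081, 0.997, 0.003, 0.001]
ft_force: [0.8, -1.0, -1.2]
grip_width: 0.601
grasp_force: 0.0
```

Run:
```python
from h import *
c=snap('wrist','w3'); go([.4746,-.2378,.17],tool(-9.5))
f=lambda p:(wproj(c,p)[0]).round(0)
print(f([.4557,.1665,.05]), get_obs()['position'],get_obs()['grip_width'])
im=c['img'].astype(int); m=(im[:,:,0]-im[:,:,2]>80)&(im[:,:,0]>120)
u,v=f([.4557,.1665,.05]).astype(int)
n,l,st,ce=cv2.connectedComponentsWithStats(m.astype(np.uint8)); 
for i in range(1,n):
    if st[i,4]>150 and abs(ce[i]-[u,v]).max()<80: print(st[i],ce[i])
```

```text
xyz [-0.0828 -0.3972  0.0022] ang [ 0.24 -0.06  0.28] rows 8.1
[251. 181.] [0.45650751 0.16748351 0.17398282] 0.5979204838912396
[232 156  33  40 956] [248.67573222 175.7876569 ]
```

carry_out(
  motion=[
    {"xyz":[-0.083,-0.397,0.03],"angular":[0,0,0.3]},
    {"xyz":[-0.083,-0.397,0.03],"angular":[0,0,0.3]},
    {"xyz":[-0.083,-0.397,0.03],"angular":[0,0,0.3]},
    {"xyz":[-0.083,-0.397,0.03],"angular":[0,0,0.3]},
    {"xyz":[-0.083,-0.397,0.03],"angular":[0,0,0.3]},
    {"xyz":[-0.083,-0.397,0.03],"angular":[0,0,0.3]},
    {"xyz":[-0.083,-0.397,0.03],"angular":[0,0,0.3]},
    {"xyz":[-0.083,-0.397,0.03],"angular":[0,0,0.3]},
    {"xyz":[-0.083,-0.397,0.03],"angular":[0,0,0.3]},
    {"xyz":[-0.083,-0.397,0.03],"angular":[0,0,0.3]},
    {"xyz":[-0.083,-0.397,0.03],"angular":[0,0,0.3]},
  ],
  hand=0.9,
)

```text
clock: 10.85
position: [0.4737, -0.2369, 0.141]
ee_rot: [0.083, 0.997, 0.001, -0.002]
ft_force: [-0.1, -0.1, 0.6]
grip_width: 0.904
grasp_force: 0.0
```

Run:
```python
from h import *
from scipy.optimize import least_squares
c=snap('wrist','w4'); o=get_obs(); print(o['position'])
im=c['img'].astype(int); m=((im[:,:,0]-im[:,:,2]>120)&(im[:,:,0]>190)).astype(np.uint8)
g=np.array([.4746,-.2378,.045]); print('pred top',wproj(c,g)[0], wproj(c,circ(g,np.eye(3),0,.016)).min(0),wproj(c,circ(g,np.eye(3),0,.016)).max(0))
n,l,st,ce=cv2.connectedComponentsWithStats(m)
for i in range(1,n):
    if st[i,4]>100: print(st[i],ce[i])
go([.4746,-.2378,.012],tool(-9.5))
```

```text
[ 0.47406879 -0.23632285  0.14126005]
pred top [252.79003632 194.69894714] [233.91907446 176.38841023] [271.67078474 212.27854385]
[101  11  27  40 173] [115.19075145  34.49132948]
[233 175  37  36 450] [251.11333333 192.69777778]
xyz [-0.0013 -0.0016  0.1293] ang [ 0.11 -0.22  0.08] rows 2.6
```

carry_out(
  motion=[
    {"xyz":[0,-0.002,0.045],"angular":[0,0,0]},
    {"xyz":[0,-0.002,0.09],"angular":[0,0,0]},
    {"xyz":[0,-0.002,0.128],"angular":[0,0,0]},
    {"xyz":[0,-0.002,0.128],"angular":[0,0,0]},
    {"xyz":[0,-0.002,0.128],"angular":[0,0,0]},
  ],
)

```text
clock: 11.4
position: [0.4736, -0.239, 0.0147]
ee_rot: [0.082, 0.997, 0.001, -0.002]
ft_force: [-0.1, -0.1, 0.9]
grip_width: 0.898
grasp_force: 0.0
```

carry_out(
  motion=[
    {"xyz":[0,0,0],"angular":[0,0,0]},
    {"xyz":[0,0,0],"angular":[0,0,0]},
    {"xyz":[0,0,0],"angular":[0,0,0]},
    {"xyz":[0,0,0],"angular":[0,0,0]},
    {"xyz":[0,0,0],"angular":[0,0,0]},
    {"xyz":[0,0,0],"angular":[0,0,0]},
    {"xyz":[0,0,0],"angular":[0,0,0]},
    {"xyz":[0,0,0],"angular":[0,0,0]},
  ],
  hand=0,
  grip_force=40,
)

```text
clock: 12.2
position: [0.4743, -0.2399, 0.0153]
ee_rot: [0.083, 0.997, 0.001, -0.0]
ft_force: [-1.8, 3.6, 11.3]
grip_width: 0.367
grasp_force: 38.7
```

carry_out(
  motion=[
    {"xyz":[0,0,-0.05],"angular":[0,0,0]},
    {"xyz":[0,0,-0.1],"angular":[0,0,0]},
    {"xyz":[0,0,-0.15],"angular":[0,0,0]},
    {"xyz":[0,0,-0.175],"angular":[0,0,0]},
    {"xyz":[0,0,-0.175],"angular":[0,0,0]},
    {"xyz":[0,0,-0.175],"angular":[0,0,0]},
  ],
)

```text
clock: 12.8
position: [0.4738, -0.2398, 0.1887]
ee_rot: [0.083, 0.997, 0.001, -0.001]
ft_force: [-0.1, -0.4, -2.1]
grip_width: 0.367
grasp_force: 40.6
```

```bash
python3 -c "
from h import *
print(get_obs()['grip_width']); pinpose(.1)"
```

```text
0.36701452211892877
xyz [-0.0513  0.2562  0.0205] ang [  0.12 -35.13  -0.05] rows 5.2
```

carry_out(
  motion=[
    {"xyz":[-0.051,0.256,0.02],"angular":[0,-35,0]},
    {"xyz":[-0.051,0.256,0.02],"angular":[0,-35,0]},
    {"xyz":[-0.051,0.256,0.02],"angular":[0,-35,0]},
    {"xyz":[-0.051,0.256,0.02],"angular":[0,-35,0]},
    {"xyz":[-0.051,0.256,0.02],"angular":[0,-35,0]},
    {"xyz":[-0.051,0.256,0.02],"angular":[0,-35,0]},
    {"xyz":[-0.051,0.256,0.02],"angular":[0,-35,0]},
    {"xyz":[-0.051,0.256,0.02],"angular":[0,-35,0]},
    {"xyz":[-0.051,0.256,0.02],"angular":[0,-35,0]},
    {"xyz":[-0.051,0.256,0.02],"angular":[0,-35,0]},
  ],
)

```text
clock: 13.8
position: [0.5656, 0.0025, 0.1679]
ee_rot: [0.08, 0.951, -0.025, 0.297]
ft_force: [0.2, -0.4, -1.5]
grip_width: 0.363
grasp_force: 40.7
```

Run:
```python
from ov import *
c=snap('wrist','w5'); o=get_obs(); P=o['position']; A=R.from_quat(o['ee_rot']).as_matrix(); print(P,o['clock'])
im=c['img'][:,:,::-1].copy(); s=5; x0,y0,x1,y1=205,130,305,240
k=cv2.resize(im[y0:y1,x0:x1],None,fx=s,fy=s,interpolation=cv2.INTER_CUBIC)
def pl(Q,col): cv2.polylines(k,[((wproj(c,Q)+.5-[x0,y0])*s).astype(int)],True,col,1)
pl(circ(P,A,.0153,.016),(0,255,0))
po,pA=pinframe(.632,-.0065,-9.5)
pl(circ(po,pA,0,.019),(0,0,255))
cv2.imwrite('pics/w5c.png',k); pinpose(.1); pinpose(.05);pinpose(.05,dx=.001)
```

```text
[0.56581677 0.00254441 0.16829098] 13.85
xyz [-0.0006  0.002  -0.0001] ang [-0.04 -0.24 -0.14] rows 0.0
xyz [-0.0008  0.002   0.0499] ang [-0.04 -0.24 -0.14] rows 1.0
xyz [-0.0018  0.002   0.0499] ang [-0.04 -0.24 -0.14] rows 1.0
```

View pics/w5c.png

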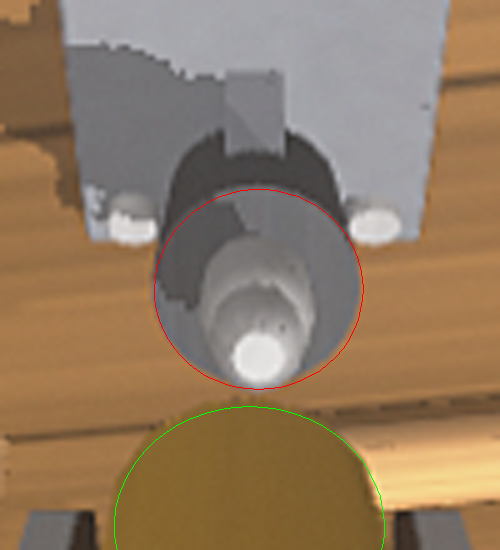

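The pin sits inside the red prediction (shoulder centre at crop (259,289), tip at (259,357)). The ferrule is about 1 px left of and above the green prediction, so I'll correct y by 2.6 mm and x by -1.8 mm.

carry_out(
  motion=[
    {"xyz":[-0.002,0.0026,0.01],"angular":[0,-0.2,0]},
    {"xyz":[-0.002,0.0026,0.03],"angular":[0,-0.2,0]},
    {"xyz":[-0.002,0.0026,0.05],"angular":[0,-0.2,0]},
    {"xyz":[-0.002,0.0026,0.05],"angular":[0,-0.2,0]},
    {"xyz":[-0.002,0.0026,0.05],"angular":[0,-0.2,0]},
  ],
)

```text
clock: 14.35
position: [0.5962, 0.0005, 0.129]
ee_rot: [0.08, 0.95, -0.025, 0.3]
ft_force: [-0.5, 0.5, -1.1]
grip_width: 0.37
grasp_force: 40.7
```

```bash
python3 -c "
from h import *
pinpose(.02,dx=.001,dy=-.0006);pinpose(-.003,dx=.001,dy=-.0006)"
```

```text
xyz [ 0.0006 -0.0004  0.0304] ang [-0.05 -0.02 -0.11] rows 0.6
xyz [ 0.0006 -0.0004  0.0534] ang [-0.05 -0.02 -0.11] rows 1.1
```

carry_out(
  motion=[
    {"xyz":[0.0005,0,0.007],"angular":[0,0,0]},
    {"xyz":[0.0005,0,0.014],"angular":[0,0,0]},
    {"xyz":[0.0005,0,0.02],"angular":[0,0,0]},
    {"xyz":[0.0005,0,0.026],"angular":[0,0,0]},
    {"xyz":[0.0005,0,0.03],"angular":[0,0,0]},
    {"xyz":[0.0005,0,0.03],"angular":[0,0,0]},
  ],
)

```text
clock: 14.95
position: [0.6132, -0.0015, 0.1036]
ee_rot: [0.079, 0.95, -0.025, 0.3]
ft_force: [-0.1, 0.3, -1.7]
grip_width: 0.367
grasp_force: 40.7
```

carry_out(
  motion=[
    {"xyz":[0,0,0.002],"angular":[0,0,0]},
    {"xyz":[0,0,0.004],"angular":[0,0,0]},
    {"xyz":[0,0,0.006],"angular":[0,0,0]},
    {"xyz":[0,0,0.006],"angular":[0,0,0]},
  ],
)

```text
clock: 15.35
position: [0.6165, -0.0022, 0.0991]
ee_rot: [0.08, 0.95, -0.025, 0.3]
ft_force: [0.0, -2.2, -2.1]
grip_width: 0.37
grasp_force: 40.6
```

```bash
python3 -c "
from h import *
pinpose(0,dx=.001,dy=-.0006); o=get_obs(); print(R.from_quat(o['ee_rot']).inv().apply(o['ft_force']))"
```

```text
xyz [ 0.0003 -0.001   0.0141] ang [ 0.    0.01 -0.09] rows 0.3
[ 0.88809751 -2.149186    1.92075467]
```

carry_out(
  motion=[
    {"xyz":[0.0003,-0.0006,0.003],"angular":[0,0,0]},
    {"xyz":[0.0003,-0.0006,0.006],"angular":[0,0,0]},
    {"xyz":[0.0003,-0.0006,0.009],"angular":[0,0,0]},
    {"xyz":[0.0003,-0.0006,0.012],"angular":[0,0,0]},
    {"xyz":[0.0003,-0.0006,0.012],"angular":[0,0,0]},
  ],
)

```text
clock: 15.85
position: [0.6231, -0.0035, 0.0889]
ee_rot: [0.079, 0.95, -0.025, 0.3]
ft_force: [-0.4, -0.9, -1.7]
grip_width: 0.366
grasp_force: 40.7
```

```bash
python3 -c "
from h import *
pinpose(0,dx=.001,dy=-.0006); o=get_obs(); print(R.from_quat(o['ee_rot']).inv().apply(o['ft_force']))"
```

```text
xyz [-0.     -0.0009  0.0019] ang [ 0.03  0.02 -0.05] rows 0.0
[ 1.19974913 -0.97208768  1.20209729]
```

carry_out(
  motion=[
    {"xyz":[0,-0.0005,0.0015],"angular":[0,0,0]},
    {"xyz":[0,-0.0005,0.003],"angular":[0,0,0]},
    {"xyz":[0,-0.0005,0.0045],"angular":[0,0,0]},
    {"xyz":[0,-0.0005,0.0045],"angular":[0,0,0]},
  ],
)

```text
clock: 16.25
position: [0.6254, -0.0042, 0.0863]
ee_rot: [0.08, 0.95, -0.024, 0.3]
ft_force: [-20.5, 1.7, 20.4]
grip_width: 0.366
grasp_force: 43.2
```

```bash
python3 -c "
from h import *
pinpose(0,dx=.001,dy=-.0006); o=get_obs(); print(R.from_quat(o['ee_rot']).inv().apply(o['ft_force']))"
```

```text
xyz [ 0.0004 -0.0006 -0.0015] ang [ 0.06  0.03 -0.11] rows 0.0
[  5.07385778  -1.71859606 -28.42324199]
```

There is 28 N at the shoulder, about 18 mm deeper than the first ferrule went, so this one is good. I'll hold it, then draw it off.

carry_out(
  motion=[
    {"xyz":[0,0,0],"angular":[0,0,0]},
    {"xyz":[0,0,0],"angular":[0,0,0]},
    {"xyz":[0,0,0],"angular":[0,0,0]},
    {"xyz":[0,0,0],"angular":[0,0,0]},
    {"xyz":[0,0,-0.01],"angular":[0,0,0]},
    {"xyz":[0,0,-0.03],"angular":[0,0,0]},
    {"xyz":[0,0,-0.06],"angular":[0,0,0]},
    {"xyz":[0,0,-0.1],"angular":[0,0,0]},
    {"xyz":[0,0,-0.12],"angular":[0,0,0]},
    {"xyz":[0,0,-0.12],"angular":[0,0,0]},
  ],
)

```text
clock: 17.25
position: [0.558, 0.0078, 0.1867]
ee_rot: [0.08, 0.95, -0.023, 0.302]
ft_force: [0.3, -0.3, -1.4]
grip_width: 0.364
grasp_force: 40.9
```

Run:
```python
from h import *
# tray spot checks: ring from tray corners & wrist picture w0
c=ld("top0"); T=lambda x,y,z:onz(c,130+x/3.8-.5,140+y/3.8-.5,z)
k=np.array([T(*p,.014)[:2] for p in((24,50),(271,52),(268,160),(23,155))]); m=k.mean(0); d=(k[1]+k[2]-k[0]-k[3]);d/=np.linalg.norm(d)
print("spot from corners",m+.06*d, "passed2",m, "tray dir",np.degrees(np.arctan2(d[0],-d[1])))
w=ld("w0"); print([ (np.array(wproj(w,[x,y,.008])[0])*1.5).round(1) for x,y in((.6245,.2206),(.623,.2206),(.6245,.2186))])
go([.6245,.2206,.14],tool(0));
```

```text
spot from corners [0.62259749 0.21723688] passed2 [0.6249135  0.27719216] tray dir -2.2121800975042403
[array([663.8, 161.6]), array([664.2, 160.1]), array([661.7, 161.6])]
xyz [0.0026 0.2206 0.0567] ang [-2.63 35.18 -9.27] rows 4.6
```

```bash
python3 -c "
from h import *
go([.665,.2206,.15],tool(-2))"
```

```text
xyz [-0.0357  0.2274  0.0716] ang [-2.02 35.21 -7.33] rows 4.8
```

carry_out(
  motion=[
    {"xyz":[0,0.05,0],"angular":[0,0,0]},
    {"xyz":[-0.036,0.227,0.072],"angular":[-2,35.2,-7.3]},
    {"xyz":[-0.036,0.227,0.072],"angular":[-2,35.2,-7.3]},
    {"xyz":[-0.036,0.227,0.072],"angular":[-2,35.2,-7.3]},
    {"xyz":[-0.036,0.227,0.072],"angular":[-2,35.2,-7.3]},
    {"xyz":[-0.036,0.227,0.072],"angular":[-2,35.2,-7.3]},
    {"xyz":[-0.036,0.227,0.072],"angular":[-2,35.2,-7.3]},
    {"xyz":[-0.036,0.227,0.072],"angular":[-2,35.2,-7.3]},
    {"xyz":[-0.036,0.227,0.072],"angular":[-2,35.2,-7.3]},
    {"xyz":[-0.036,0.227,0.072],"angular":[-2,35.2,-7.3]},
  ],
)

```text
clock: 18.25
position: [0.6649, 0.2179, 0.1473]
ee_rot: [0.019, 1.0, -0.001, -0.001]
ft_force: [0.2, 0.2, -1.3]
grip_width: 0.367
grasp_force: 40.8
```

Run:
```python
from h import *
c=snap('wrist','w6'); o=get_obs(); P=o['position']; A=R.from_quat(o['ee_rot']).as_matrix(); print(P,o['clock'],wproj(c,[.6245,.2206,.008])[0])
x0,y0,x1,y1=190,90,350,220; s=5
k=cv2.resize(c['img'][y0:y1,x0:x1,::-1],None,fx=s,fy=s,interpolation=cv2.INTER_CUBIC); k=k[:600]
def pl(Q,col): cv2.polylines(k,[((wproj(c,Q)+.5-[x0,y0])*s).astype(int)],True,col,1)
pl(circ(np.array([.6245,.2206,.008]),np.eye(3),0,.018),(0,0,255)); pl(circ(np.array([.627,.2806,.053]),np.eye(3),0,.016),(0,0,255))
pl(circ(P,A,.0153,.016),(0,255,0))
cv2.imwrite('pics/w6c.png',k); go([.6245,.2206,.024],tool(-2))
```

```text
[0.66476574 0.21828222 0.14763087] 18.3 [255.23809024 138.70564606]
xyz [0.0401 0.0011 0.1237] ang [-0.12 -0.08 -0.15] rows 2.6
```

View pics/w6c.png

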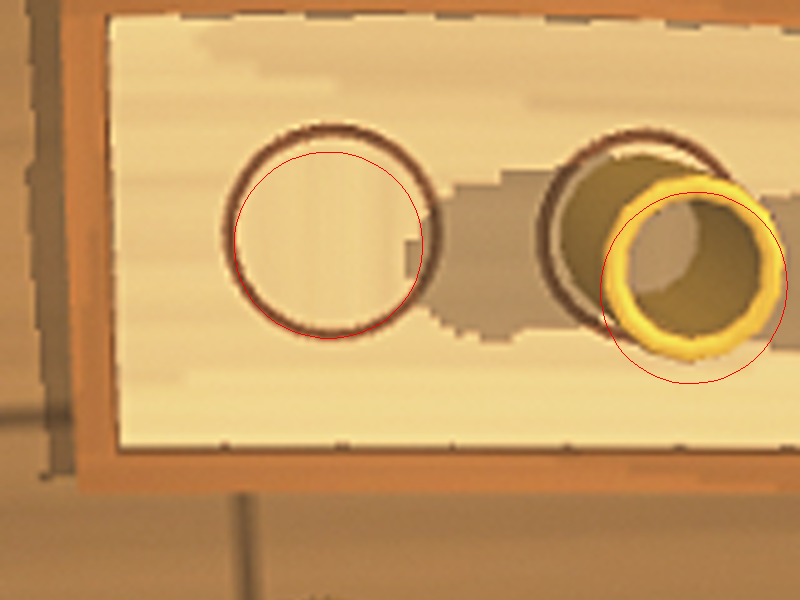

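The free ring is centred at crop (333,232) against a predicted (328,245). The spot is therefore about 2 mm nearer the robot and 1 mm further left, at about (0.6228, 0.2212).

carry_out(
  motion=[
    {"xyz":[0.041,0.0023,0],"angular":[0,0,0]},
    {"xyz":[0.041,0.0023,0.03],"angular":[0,0,0]},
    {"xyz":[0.041,0.0023,0.07],"angular":[0,0,0]},
    {"xyz":[0.041,0.0023,0.105],"angular":[0,0,0]},
    {"xyz":[0.041,0.0023,0.115],"angular":[0,0,0]},
    {"xyz":[0.041,0.0023,0.115],"angular":[0,0,0]},
    {"xyz":[0.041,0.0023,0.115],"angular":[0,0,0]},
  ],
)

```text
clock: 19.0
position: [0.6248, 0.2227, 0.0336]
ee_rot: [0.018, 1.0, -0.001, -0.0]
ft_force: [0.4, 0.2, -0.5]
grip_width: 0.368
grasp_force: 40.8
```

```bash
python3 -c "
from h import *
print(get_obs()['position']);go([.6238,.2218,.024],tool(-2))"
```

```text
[0.62483231 0.222712   0.03357829]
xyz [ 0.001  -0.0009  0.0096] ang [-0.11 -0.05 -0.1 ] rows 0.2
```

carry_out(
  motion=[
    {"xyz":[0.001,-0.0009,0.003],"angular":[0,0,0]},
    {"xyz":[0.001,-0.0009,0.006],"angular":[0,0,0]},
    {"xyz":[0.001,-0.0009,0.008],"angular":[0,0,0]},
    {"xyz":[0.001,-0.0009,0.008],"angular":[0,0,0]},
  ],
)

```text
clock: 19.4
position: [0.6229, 0.2216, 0.0235]
ee_rot: [0.018, 1.0, -0.002, -0.002]
ft_force: [-0.3, -0.4, 1.2]
grip_width: 0.368
grasp_force: 41.0
```

carry_out(
  motion=[
    {"xyz":[0,0,0.001],"angular":[0,0,0]},
    {"xyz":[0,0,0.002],"angular":[0,0,0]},
    {"xyz":[0,0,0.002],"angular":[0,0,0]},
  ],
)

```text
clock: 19.7
position: [0.6231, 0.2216, 0.0233]
ee_rot: [0.018, 1.0, -0.001, -0.002]
ft_force: [-8.5, -2.3, 19.4]
grip_width: 0.365
grasp_force: 42.5
```

It is on the tray floor. I'll ease the push, open part way and rise.

carry_out(
  motion=[
    {"xyz":[0,0,-0.002],"angular":[0,0,0]},
    {"xyz":[0,0,-0.002],"angular":[0,0,0]},
  ],
)

```text
clock: 19.9
position: [0.6228, 0.2216, 0.0234]
ee_rot: [0.018, 1.0, -0.002, -0.002]
ft_force: [-1.8, -0.8, 6.4]
grip_width: 0.366
grasp_force: 41.6
```

carry_out(
  motion=[
    {"xyz":[0,0,0],"angular":[0,0,0]},
    {"xyz":[0,0,0],"angular":[0,0,0]},
    {"xyz":[0,0,0],"angular":[0,0,0]},
    {"xyz":[0,0,0],"angular":[0,0,0]},
    {"xyz":[0,0,-0.015],"angular":[0,0,0]},
    {"xyz":[0,0,-0.045],"angular":[0,0,0]},
    {"xyz":[0,0,-0.09],"angular":[0,0,0]},
    {"xyz":[-0.04,0,-0.125],"angular":[0,0,0]},
    {"xyz":[-0.04,0,-0.125],"angular":[0,0,0]},
    {"xyz":[-0.04,0,-0.125],"angular":[0,0,0]},
  ],
  hand=0.53,
)

```text
clock: 20.9
position: [0.6643, 0.2201, 0.1498]
ee_rot: [0.019, 1.0, -0.001, -0.001]
ft_force: [0.0, -0.0, 0.3]
grip_width: 0.528
grasp_force: 0.0
```

Run:
```python
from h import *
c=snap('wrist','w7'); c2=camera('top')
k=c['img'][50:290,60:460,::-1]; k=cv2.resize(k,None,fx=1.4,fy=1.4)
t=cv2.resize(c2['img'][135:245,130:225,::-1],None,fx=2.5,fy=2.5,interpolation=cv2.INTER_CUBIC)
H=max(k.shape[0],t.shape[0]); pad=lambda a:cv2.copyMakeBorder(a,0,H-a.shape[0],0,0,0)
o=np.hstack([pad(k),pad(t)]); print(o.shape, get_obs()['clock']); cv2.imwrite('pics/w7c.png',o)
```

```text
(336, 798, 3) 21.0
```

View pics/w7c.png

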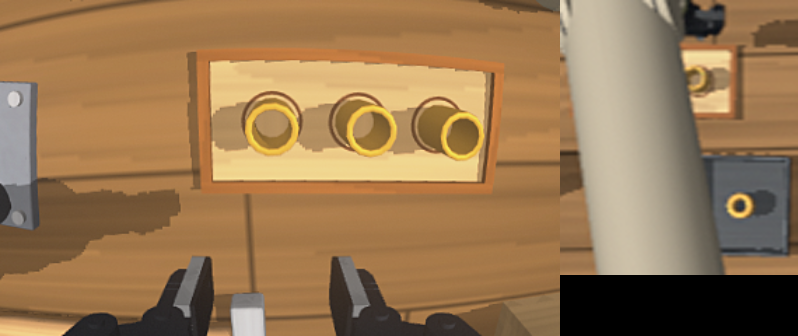

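The wrist view shows the good ferrule upright at (270,128) on its ring, with the two passed ferrules undisturbed. The top view shows the tight one in the tin at (740,205). Handing in.

```bash
python3 -c "
from workcell import *
print(hand_in())"
```

```text
the job is handed in; nothing more can be done
None
```

I tried both ferrules on the pin and handed the job in, though no verdict came back: the tight one, which stopped at the step, is in the scrap tin, and the good one stands upright on the tray's free spot.

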